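Pry the battery cover off the thickness gauge

TASK

Open the battery bay of the thickness gauge: put the blade of the pry tool into the notch under the cover's edge, lever the cover up past its sprung roller catches, and turn it over away from the notch, like a page, so that it lies upside down on the gauge's plain back with the bay open. Work the cover with the tool only, do not touch it with the gripper, then lay the tool down on the bench, off the gauge. Leave the other things on the bench where they are.

Things in the scene. Friction and masses are not known exactly. Their poses are not given: they have to be found in the camera images.
- gauge: Black instrument lying face down, fixed to the bench, 200 x 120 mm, up to 74 mm high. Origin: centre of its underside, at bench height; z up; x along its length from the notch end (-100 mm) to the plain end (+100 mm). The half at -x is the battery bay under the grey cover; five cells in it, tops 44 mm above the bench. From x = -22.5 mm on, its back is plain, flat, 70 mm high.
- notch (a point): Middle of the mouth of the pry notch in the gauge's end face (gauge x = -100, y = 0, 55 mm above the bench). 30 mm wide along y; under the cover an 10 mm high slot: sill (a good fulcrum) at 50 mm, 16 mm long in x; cover's underside at 60 mm. The cover's edge is 13 mm inside the mouth. The blade enters level, along the gauge's +x.
- step (a point): Middle of the upper edge of the step between bay and plain back (gauge x = -22.5, y = 0, 70 mm above the bench). The step stands 10 mm above the ledge (60 mm) that the cover lies on and stops the cover's far edge. The recess runs from it to gauge x = -89.5 mm, y -46.5 to +46.5 mm.
- rollers (a point): Midway between the two sprung steel roller catches (gauge x = -60, 69 mm above the bench; rollers at y = -48 and +48, 10 mm diameter, 22 mm long along x). They overlap the cover's side edges by 2 mm, holding it down, and give way sideways. Lift near the cover's notch-end edge (within 20 mm): 5 N there at first, then under 2 N; free once that edge has risen about 24 mm. Housings: 74 mm high.
- cover: Grey battery cover, a loose flat plate 64 (x) x 90 (y) x 5 mm, about 60 g. Origin: centre of its underside; z: normal of its outer face, up while fitted; x as the gauge's. Fitted, the origin is at gauge x = -55, y = 0, 60 mm above the bench. Raised at the notch end it turns about its far edge against the step; pushed past upright it falls over onto the plain back.
- cover_edge (a point): Middle of the lower edge of the cover at its notch end (cover x = -32 mm, z = 0).
- pry_tool: Pry tool lying flat, loose, about 80 g: black handle 80 long x 20 wide x 24 mm high (tool x -60 to +20 mm) and flat steel blade 16 wide, 4 thick, 60 mm long beyond the handle (to x = +80 mm), level with the handle's underside. Origin: on the underside, 20 mm behind the handle's front end; grip there firmly, or it twists under load. x points to the blade's tip, z up.
- pry_tip (a point): Tip of the pry tool's blade, mid thickness (tool x = +80, z = +2 mm).
- caliper: Bystander: steel caliper with a black slide, 130 mm long, lying flat; origin near its jaws.
- mouse: Bystander: black computer mouse, 100 x 58 x 30 mm.
- cell_a: Bystander: spare battery cell standing upright, 26 mm diameter, 50 mm high.
- cell_b: Bystander: a second spare cell, the same.
- plate_case: Bystander: white flat case, 120 x 90 x 28 mm.
- coupon: Bystander: copper test plate, 100 x 60 x 4 mm, lying flat.
- pot: Bystander: white ceramic cup, 76 mm wide, 100 mm high.
There are look-alikes about, which are no part of the job. What is shaped like the pry_tool but turquoise or yellow is not meant.

How it is judged:
On the way, in this order (a step that is already met when the one before it is completed fails the run):
1. the cover's near edge has been levered up past the catches by the pry tool, the far edge still in the recess (z of cover_edge in the frame of gauge above 0.086 m and x of cover in the frame of gauge below -0.02 m and contact force between pry_tool and cover above 0.05 N), for 0.1 s.
2. the cover lies upside down on the gauge's plain back (angle between cover's own z axis and vertical above 3 rad and x of cover in the frame of gauge above -0.017 m), for 0.2 s.
At the end, for the whole second after the job is handed in: The cover rests upside down (within 0.14 rad of flat) on the gauge's plain back, its centre more than 5 mm beyond the step at the bay, not beyond the gauge's far end (gauge x -17 to +95 mm) and within 55 mm of its middle line; the pry tool lies at rest on the bench (origin and tip lower than 30 mm) (all of step 2 and x of cover in the frame of gauge below 0.095 m and y of cover in the frame of gauge between -0.055 and 0.055 m and z of cover in the frame of gauge between 0.06 and 0.08 m and linear speed of each of cover, pry_tool below 0.02 m/s and height (world z) of each of pry_tool, pry_tip below 0.03 m); the robot touches nothing.
It fails at once if the gripper or arm touches the cover (contact force between any of the fingers, the arm and cover above 0.5 N).
It fails at once if a bystander is moved by more than 30 mm (distance of any of caliper, mouse, cell_a, cell_b, plate_case, coupon, pot from where it was at the start of the episode above 0.03 m).
It also fails if it takes over 51 s, if anything falls off the work surface, if the arm or the gripper's body presses on something with over 40 N, if the wrist force passes 120 N, or if a joint passes its speed limit or range.

ROBOT

A 6-joint arm with a two-finger parallel gripper is mounted at the origin on the work surface. World frame = base frame: x ahead of the robot, y to its left, z up, the work surface at z = 0. Lengths are in m, angles in rad, forces in N, time in s.
With the tool pointing down it reaches from about 0.375 to 0.925 m from the base axis. Payload 5.7 kg.
Tool frame: the origin (TCP) lies between the finger pads; the fingertips stand 14 mm ahead of it and the grasp point (between the pads) lies 5 mm behind it; z points along the fingers, y is the line along which they close (so a half turn about z gives the same grasp; the last joint's range is limited). The gripper opens to 88 mm and grips with 3 to 60 N. Pads are 20 mm wide; open, the fingers measure 115 mm over their backs; the gripper's body (75 mm by 178 mm) begins 61 mm behind the grasp point.
Start: joints at [-1.257, 0.359, 1.51, -0, 1.272, -0.115], TCP at [0.249, -0.546, 0.237] pointing down, gripper open.
Joint ranges: [-2.97, 2.97], [-1.01, 2.36], [0.21, 2.38], [-0.96, 4.11], [0.2, 2.71], [-2.98, 2.98]. Speed limits (rad/s): [2.39, 2.39, 3.14, 3.14, 3.14, 3.14].

INTERFACE

Orientations are given as a unit quaternion [w, x, y, z].
In Python, from station import r gives the robot as it stands.
- The arm moves only by the shell command python3 -m pendant 'ROWS' [OPENING]. ROWS is JSON, a list of rows, each a list of 2 entries, a list of its own where there are three numbers: the shift along the tool's x, y, z in cm, then the turn about the tool's z in degrees. A call has 1 to 10 rows; each row is the pose to reach, as a shift and turn from the pose commanded when the call began, along the tool's axes at that moment; what a row does not reach only later rows make up. A row lasts 1/12 s, in which the tool goes at most 41.7 mm and 7.16 degrees, less where a joint would pass 70% of its speed; a pose out of reach is approached as far as the arm can. A call with a gripper value outside its range is refused whole. OPENING is the finger opening in cm, from 0 to 8.78, set as the call begins (- or left out, the last holds). The fingers move at their own pace and stop on an object; the grip force is fixed at half the most. Time passes only in rows, so rows that repeat a pose let the fingers close. It gives the time, the measured TCP pose, the force, the opening and the grip force at its end, in the units of the state.
- r.read_state(): the state, without advancing time (a new reading comes with each control period).
- r.camera(name): name is "scene" or "top"; returns a dict with "image" (480x640x3 uint8, red, green, blue), "fx", "fy", "cx", "cy" (pixels), "T" (4x4, takes a point from camera to world coordinates). Camera axes: x right, y up, looking along -z (the intrinsics and any distortion apply to the point x, -y, -z); pixel columns grow to the right and rows downward; lengths in m; the calibration is good to about 2 mm. A picture is of the moment at which its call begins. There is no depth.
- r.hand_in(): hands the job in; it is judged then, once.
The state is a dict: "t": time; "q": joint angles; "joint_velocities": joint speeds; "effort": joint torques, N m; "eef_pos": TCP position; "ee_rot": TCP orientation; "ft_force": force on the tool from outside, world axes, zero at the start; "wrist_torque": the same for the moment, N m; "finger_gap": finger opening in m; "grip_force": force on a finger pad.
Only numpy, scipy, OpenCV 4.12 (cv2) and the standard library are available. Lean on these libraries where they do the work, as an engineer would, in place of code of your own. Each camera call takes 0.05 s, during which the arm holds its last target. There are 200 camera calls.

## Working session

There is one attempt and no reset: what is moved stays moved. The work goes in short steps, Python scripts to look and compute and a shell command to move; the robot and the scene stay as the last step left them, time stands still between calls to the robot, and variables do not carry over. Pictures are saved under pics/ and viewed, at most 10 in all, crops included, and the job is handed in when it is done.

```bash
ls; mkdir -p pics
python3 - <<'E'
from station import r
import cv2,numpy as np
for n in("scene","top"):
    c=r.camera(n); cv2.imwrite(f"pics/{n}0.png",c["image"][:,:,::-1]); print(n,{k:c[k] for k in c if k not in("image",)})
s=r.read_state(); print(s)
E
```

```text
pics
scene {'fx': 524.6284714655867, 'fy': 524.6284714655867, 'cx': 309.69437740009494, 'cy': 238.8884961412003, 'T': array([[ 0.15529626, -0.76958636,  0.61937057,  1.20730883],
       [ 0.98785507,  0.12418051, -0.09338928, -0.12111752],
       [-0.00504264,  0.62635137,  0.77952456,  0.98237912],
       [ 0.        ,  0.        ,  0.        ,  1.        ]])}
top {'fx': 596.6430429416499, 'fy': 596.6430429416499, 'cx': 312.69581385767526, 'cy': 237.28783612106122, 'T': array([[ 0.01358621,  0.99851136, -0.05282497,  0.41881269],
       [-0.99990288,  0.01340313, -0.00381844, -0.04361067],
       [-0.00310474,  0.05287172,  0.99859649,  1.78347626],
       [ 0.        ,  0.        ,  0.        ,  1.        ]])}
{'t': 0.1, 'q': array([-1.25712804e+00,  3.59414840e-01,  1.51134502e+00, -2.30805409e-05,
        1.27246182e+00, -1.15113678e-01]), 'joint_velocities': array([-0.00261175, -0.0023301 , -0.00106257, -0.00286419, -0.00018571,
        0.00109957]), 'effort': array([ 1.66597911e-04, -5.16356099e+01, -2.71405721e+01,  6.77511189e-02,
        2.77360948e-02, -1.61893325e-05]), 'eef_pos': array([ 0.24924947, -0.54511819,  0.23589649]), 'ee_rot': array([-8.09411356e-04,  9.77105098e-01,  2.12755645e-01, -9.17035264e-05]), 'ft_force': array([-0.29713986, -0.13168765,  0.20952473]), 'wrist_torque': array([-0.02847523, -0.0036441 ,  0.00426257]), 'grip_force': 0.0, 'finger_gap': 0.08743226680341669}
```

View pics/scene0.png

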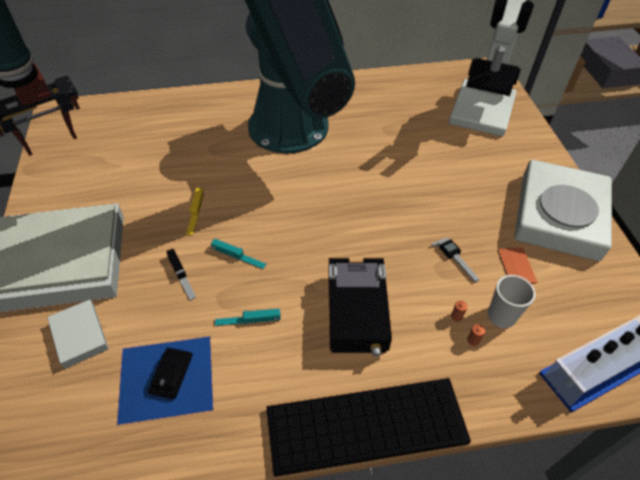

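View pics/top0.png

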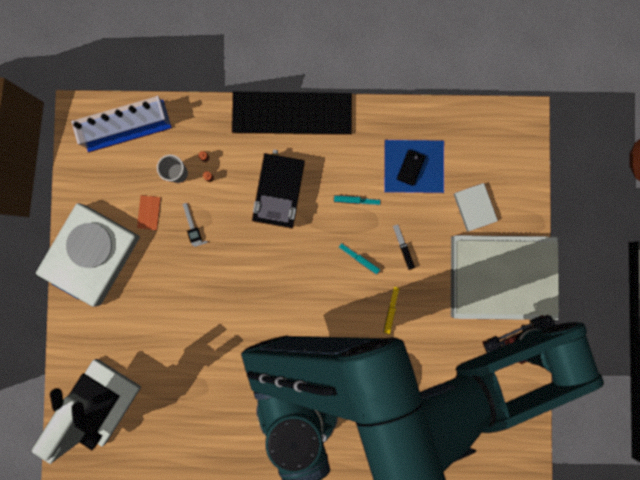

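Pry-tool-shaped things in the top view: black (404,247), turquoise (357,200) and (361,258), yellow (391,311). The black one with the steel blade fits. The gauge is at (279,190), with its notch end toward the robot. I'll confirm both in one crop.

```bash
cat > h.py <<'E'
import numpy as np,cv2
from station import r
def ray(c,u,v,z):
    T=c["T"]; d=T[:3,:3]@np.array([(u-c["cx"])/c["fx"],-(v-c["cy"])/c["fy"],-1.0]); o=T[:3,3]
    return o+d*(z-o[2])/d[2]
def proj(c,p):
    T=c["T"]; q=T[:3,:3].T@(np.array(p)-T[:3,3]); return np.array([c["cx"]+c["fx"]*q[0]/-q[2], c["cy"]-c["fy"]*q[1]/-q[2]])
E
python3 - <<'E'
from h import *
img=cv2.imread("pics/top0.png"); sc=cv2.imread("pics/scene0.png")
a=cv2.resize(img[135:285,235:435],(800,600),interpolation=cv2.INTER_CUBIC)[:, :]
b=cv2.resize(sc[230:330,155:295][:, :50],None,fx=4,fy=4,interpolation=cv2.INTER_CUBIC)
g=cv2.resize(sc[245:360,315:400],None,fx=4,fy=4,interpolation=cv2.INTER_CUBIC)
h=np.zeros((600,800,3),np.uint8); h[:450,:600]=cv2.resize(a,(600,450)) if 0 else 0
out=np.zeros((600,800,3),np.uint8)
A=cv2.resize(img[145:275,250:420],(510,390),interpolation=cv2.INTER_CUBIC); out[:390,:510]=A
B=cv2.resize(sc[243:303,160:205],(270,360),interpolation=cv2.INTER_CUBIC); out[:360,520:790]=B
cv2.imwrite("pics/crop1.png",out)
c=r.camera("top"); 
hsv=cv2.cvtColor(img,cv2.COLOR_BGR2HSV)
m=(hsv[...,2]<75).astype(np.uint8)
n,l,st,ce=cv2.connectedComponentsWithStats(m)
for i in range(1,n):
    x,y,w,h,ar=st[i]
    if 240<ce[i][0]<420 and 150<ce[i][1]<275 and ar>20:
        ct=cv2.findContours((l==i).astype(np.uint8),0,1)[0][0]
        print(st[i],ce[i],cv2.minAreaRect(ct),cv2.boxPoints(cv2.minAreaRect(ct)).round(1).tolist())
E
```

```text
[    0    34   640   446 86642] [352.41469495 261.64301378] ((319.5, 256.5), (639.0, 445.0), 0.0) [[0.0, 479.0], [0.0, 34.0], [639.0, 34.0], [639.0, 479.0]]
[397 149  31  37 732] [411.95355191 167.08879781] ((412.1551513671875, 167.362060546875), (22.469135284423828, 33.98224639892578), 21.801410675048828) [[395.3999938964844, 179.0], [408.0, 147.39999389648438], [428.8999938964844, 155.8000030517578], [416.29998779296875, 187.3000030517578]]
[ 252  153   53   75 2198] [279.52638763 184.24704277] ((278.656005859375, 189.39199829101562), (41.85919952392578, 70.65975189208984), 10.30484676361084) [[251.6999969482422, 220.39999389648438], [264.3999938964844, 150.89999389648438], [305.6000061035156, 158.39999389648438], [292.8999938964844, 227.89999389648438]]
[401 246  14  23 164] [407.55487805 256.75      ] ((407.647705078125, 256.91845703125), (23.130996704101562, 7.266571521759033), 70.55996704101562) [[400.3999938964844, 247.1999969482422], [407.20001220703125, 244.8000030517578], [414.8999938964844, 266.6000061035156], [408.1000061035156, 269.0]]
```

View pics/crop1.png

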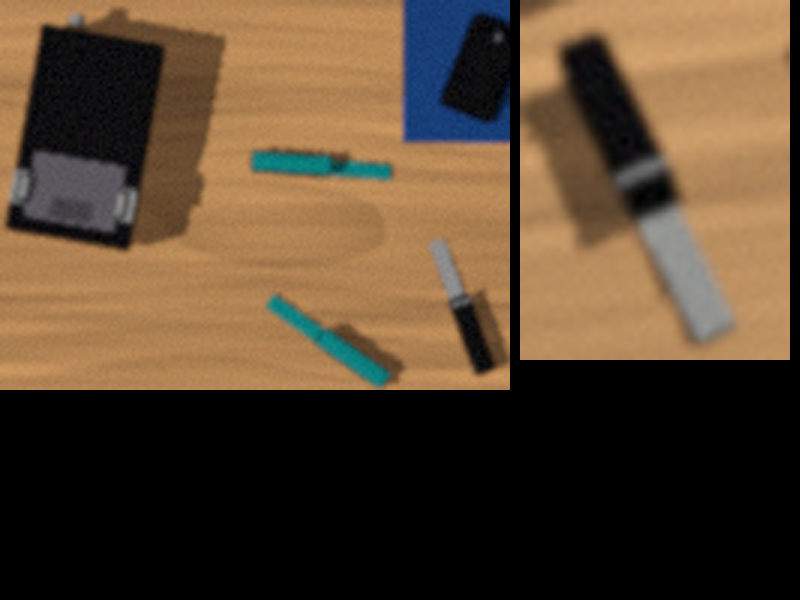

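The crop confirms the black tool with the grey band and steel blade, tip near top pixel (396,225), handle end (413,268). The gauge's grey cover faces the robot, with roller catches at about (256,207) and (292,213). Next: accurate poses from both views.

```bash
cat >> h.py <<'E'
def yaw(s=None):
    s=s or r.read_state(); w,x,y,z=s["ee_rot"]; return np.arctan2(2*(x*y+w*z),1-2*(y*y+z*z))
def go(x,y,z,psi=None):
    "shift (cm, tool axes) and turn (deg about tool z) to world target"
    s=r.read_state(); a=yaw(s); d=np.array([x,y,z])-s["eef_pos"]
    t=0 if psi is None else (a-psi)
    return [round(float(v),2) for v in (100*(d[0]*np.cos(a)+d[1]*np.sin(a)),100*(d[0]*np.sin(a)-d[1]*np.cos(a)),-100*d[2],np.degrees(t))]
E
python3 - <<'E'
from h import *
def line(c,ct,z): return cv2.boxPoints(cv2.minAreaRect(ct))
for n in("top","scene"):
    c=r.camera(n); im=cv2.imread(f"pics/{n}0.png"); hsv=cv2.cvtColor(im,cv2.COLOR_BGR2HSV)
    H,S,V=[hsv[...,i].astype(int) for i in range(3)]
    R={"top":((385,215,425,280),(235,140,315,238)),"scene":((160,240,203,305),(315,245,400,362))}[n]
    def comp(mask,b):
        m=np.zeros(mask.shape,np.uint8); x0,y0,x1,y1=b; m[y0:y1,x0:x1]=mask[y0:y1,x0:x1]
        cs=cv2.findContours(m,0,1)[0]; return max(cs,key=cv2.contourArea)
    bl=comp((S<70)&(V>110),R[0]); ha=comp(V<60,R[0])
    gz=comp((V<60),R[1]); cov=comp((S<60)&(V>70)&(V<150),R[1])
    for nm,ct,z in(("blade",bl,.004),("handle",ha,.024),("gauge",gz,.07),("cover",cov,.065)):
        q=cv2.minAreaRect(ct); bp=cv2.boxPoints(q)
        print(n,nm,np.round(q[0],1),np.round(q[1],1),"ctr",ray(c,*q[0],z)[:2].round(4),"corners",[ray(c,*p,z)[:2].round(4).tolist() for p in bp], cv2.contourArea(ct))
print(np.degrees(yaw()))
E
```

```text
top blade [398.5 234.1] [19.6  5.7] ctr [ 0.5259 -0.293 ] corners [[0.5502, -0.2748], [0.5563, -0.2909], [0.5015, -0.3112], [0.4955, -0.2951]] 88.5
top handle [407.7 257.3] [22.5  6.4] ctr [ 0.4567 -0.3175] corners [[0.4841, -0.2968], [0.4911, -0.3145], [0.4294, -0.3381], [0.4225, -0.3204]] 120.0
top gauge [280.1 180.1] [41.3 50. ] ctr [0.6737 0.0593] corners [[0.6115, 0.1293], [0.7553, 0.1072], [0.7362, -0.0109], [0.5925, 0.0117]] 1700.5
top cover [274.7 208.6] [41.5 21.5] ctr [0.5914 0.0739] corners [[0.5703, 0.138], [0.6319, 0.1284], [0.6125, 0.0097], [0.551, 0.0196]] 705.0
scene blade [187.4 288.3] [22.4  7.6] ctr [ 0.526  -0.2947] corners [[0.5004, -0.3132], [0.4935, -0.298], [0.551, -0.2767], [0.5575, -0.2916]] 144.5
scene handle [173.6 260.2] [21.5  8. ] ctr [ 0.4579 -0.3214] corners [[0.4323, -0.3406], [0.4243, -0.3243], [0.483, -0.3026], [0.4905, -0.3185]] 149.5
scene gauge [359.5 312. ] [61. 80.] ctr [0.6841 0.0576] corners [[0.7607, -0.0184], [0.578, 0.0146], [0.5985, 0.1424], [0.779, 0.096]] 3791.0
scene cover [357.  274.5] [23. 56.] ctr [0.5904 0.073 ] corners [[0.5511, 0.0196], [0.5704, 0.1391], [0.6283, 0.1246], [0.6097, 0.009]] 1074.0
24.567866695145263
```

Run:
```python
from h import *
c=r.camera("top")
print("notch end mid z=0",ray(c,272.3,224.1,0),"z=.06",ray(c,272.3,224.1,.06))
s=cv2.imread("pics/scene0.png")
print(go(.479,-.311,.08,np.radians(20.3)),go(.479,-.311,.016,np.radians(20.3)))
G=np.array([.647,.0643]);th=np.radians(-9);g=np.array([np.cos(th),np.sin(th)]);n=np.array([-g[1],g[0]])
for nm,p in(("notch",(-.1,0,.055)),("far+",(.1,.06,.07)),("far-",(.1,-.06,.07)),("near+",(-.1,.06,.07)),("near-",(-.1,-.06,.07)),("near0-",(-.1,-.06,0)),("step+",(-.0225,.0465,.07)),("step-",(-.0225,-.0465,.07))):
    P=np.r_[G+p[0]*g+p[1]*n,p[2]]; print(nm,P.round(4),proj(c,P).round(1),proj(r.camera("scene"),P).round(1))
im=cv2.imread("pics/scene0.png"); print(0)
```

```text
notch end mid z=0 [0.55111454 0.08482397 0.        ] z=.06 [0.54666362 0.08050315 0.06      ]
[30.63, -11.78, 15.63, 4.27] [30.63, -11.78, 22.03, 4.27]
notch [0.5482 0.0799 0.055 ] [272.6 223.7] [355.7 261.1]
far+ [0.7552 0.1079 0.07  ] [263.8 152. ] [392.9 339.9]
far- [ 0.7364 -0.0106  0.07  ] [304.6 158.9] [330.7 340. ]
near+ [0.5576 0.1392 0.07  ] [251.8 219.8] [383.9 256.9]
near- [0.5388 0.0207 0.07  ] [292.8 226.8] [328.5 257.1]
near0- [0.5388 0.0207 0.    ] [293.6 228.5] [327.8 275.5]
step+ [0.6321 0.1137 0.07  ] [261.1 194.2] [380.6 286.8]
step- [0.6175 0.0219 0.07  ] [292.8 199.6] [335.8 286.9]
0
```

```bash
python3 -m pendant '[[[30.6,-11.8,15.6],4.3],[[30.6,-11.8,15.6],4.3],[[30.6,-11.8,15.6],4.3],[[30.6,-11.8,15.6],4.3],[[30.6,-11.8,15.6],4.3],[[30.6,-11.8,15.6],4.3],[[30.6,-11.8,15.6],4.3],[[30.6,-11.8,15.6],4.3],[[30.6,-11.8,15.6],4.3],[[30.6,-11.8,15.6],4.3]]' 5
python3 -m pendant '[[[0,0,0],0],[[0,0,0],0],[[0,0,0],0]]'
python3 - <<'E'
from h import *
print(go(.479,-.311,.016,np.radians(20.3)),np.degrees(yaw()),r.read_state()["t"])
t=r.camera("top")["image"][205:285,360:450,::-1]; s=r.camera("scene")["image"][215:315,130:230,::-1]
cv2.imwrite("pics/g1.png",np.hstack([cv2.resize(t,(400,400)),cv2.resize(s,(400,400))]))
E
```

```text
t: 1.53
eef_pos: [0.4803, -0.3064, 0.0781]
ee_rot: [-0.002, 0.984, 0.178, -0.001]
ft_force: [-0.6, 0.9, -0.9]
finger_gap: 0.0498
grip_force: 0.0
t: 1.78
eef_pos: [0.4785, -0.3124, 0.0814]
ee_rot: [0.001, 0.984, 0.175, 0.0]
ft_force: [0.5, 0.2, 0.2]
finger_gap: 0.05
grip_force: 0.0
[0.1, -0.11, 6.54, -0.09] 20.21162633745699 1.7833
```

View pics/g1.png

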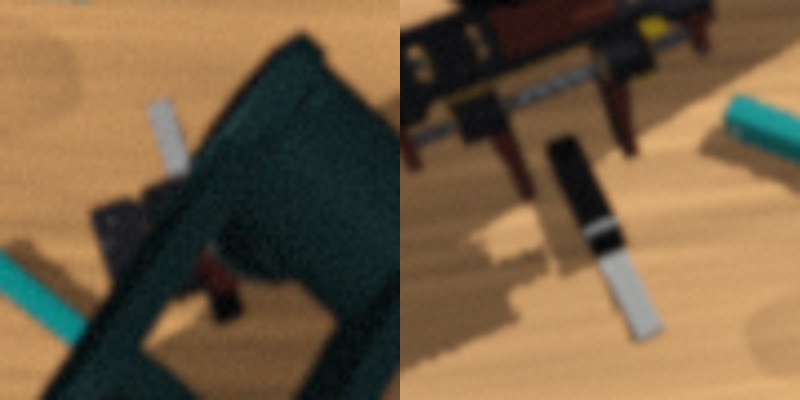

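The fingers (crop right, tips near (525,190) and (628,150)) straddle the handle. I'll go down and measure before closing.

```bash
python3 -m pendant '[[[0.1,-0.1,2],0],[[0.1,-0.1,4],0],[[0.1,-0.1,5.5],0],[[0.1,-0.1,6.3],0],[[0.1,-0.1,6.3],0],[[0.1,-0.1,6.3],0],[[0.1,-0.1,6.3],0],[[0.1,-0.1,6.3],0]]'
python3 -c "
from h import *
print(go(.479,-.311,.016,np.radians(20.3)))"
```

```text
t: 2.55
eef_pos: [0.4799, -0.3105, 0.0187]
ee_rot: [0.001, 0.984, 0.176, 0.001]
ft_force: [0.7, 0.0, -0.4]
finger_gap: 0.0498
grip_force: 0.0
[-0.1, 0.01, 0.27, -0.05]
```

```bash
python3 -m pendant '[[[0,0,0.25],0],[[0,0,0.25],0],[[0,0,0.25],0]]'
python3 -m pendant '[[[0,0,0],0],[[0,0,0],0],[[0,0,0],0],[[0,0,0],0],[[0,0,0],0],[[0,0,0],0],[[0,0,0],0],[[0,0,0],0]]' 0.5
python3 -m pendant '[[[0,0,-2],0],[[0,0,-5],0],[[0,0,-8],0],[[0,0,-8],0],[[0,0,-8],0],[[0,0,-8],0]]'
python3 - <<'E'
from h import *
G=np.array([.647,.0643]);th=np.radians(-9);g=np.array([np.cos(th),np.sin(th)])
# tool origin placed so tip is 35 mm outside the mouth
p=G+(-.135-.08)*g; print(p,go(*p,.15,th))
E
```

```text
t: 2.8
eef_pos: [0.4794, -0.3098, 0.0154]
ee_rot: [0.0, 0.984, 0.176, 0.0]
ft_force: [-0.1, 0.2, -0.4]
finger_gap: 0.0503
grip_force: 0.0
t: 3.47
eef_pos: [0.4793, -0.3098, 0.0151]
ee_rot: [-0.0, 0.984, 0.176, 0.0]
ft_force: [0.6, 0.2, -1.1]
finger_gap: 0.0201
grip_force: 30.0
t: 3.97
eef_pos: [0.4788, -0.3094, 0.0946]
ee_rot: [-0.0, 0.984, 0.176, -0.0]
ft_force: [0.1, 1.0, -1.6]
finger_gap: 0.0197
grip_force: 30.0
[0.43464701 0.09793341] [9.97, -39.74, -5.54, 29.27]
```

```bash
python3 -m pendant '[[[2,-4,-5.5],6],[[4,-8,-5.5],12],[[5,-12,-5.5],18],[[6,-16,-5.5],24],[[7,-20,-5.5],29.3],[[8,-24,-5.5],29.3],[[9,-28,-5.5],29.3],[[10,-32,-5.5],29.3],[[10,-36,-5.5],29.3],[[10,-39.7,-5.5],29.3]]'
python3 -m pendant '[[[0,0,0],0],[[0,0,0],0],[[0,0,0],0],[[0,0,0],0],[[0,0,0],0]]'
python3 - <<'E'
from h import *
G=np.array([.647,.0643]);th=np.radians(-9);g=np.array([np.cos(th),np.sin(th)])
p=G+(-.135-.08)*g; print(go(*p,.15,th),go(*p,.0681,th),np.degrees(yaw()))
t=r.camera("top"); s=r.camera("scene")
s_=r.read_state(); a=yaw(s_); e=s_["eef_pos"]; tip=np.r_[e[:2]+.08*np.array([np.cos(a),np.sin(a)]),e[2]-.0131]
print("tip pred",tip,proj(t,tip),proj(s,tip))
A=cv2.resize(t["image"][170:270,235:335,::-1],(390,390),interpolation=2); B=cv2.resize(s["image"][190:290,305:405,::-1],(390,390),interpolation=2)
cv2.imwrite("pics/p1.png",np.hstack([A,B]))
E
```

```text
t: 4.8
eef_pos: [0.4389, 0.0853, 0.1487]
ee_rot: [0.0, 0.997, -0.079, -0.001]
ft_force: [1.7, -0.1, -0.8]
finger_gap: 0.0198
grip_force: 30.0
t: 5.22
eef_pos: [0.4406, 0.0821, 0.1498]
ee_rot: [0.0, 0.997, -0.08, -0.0]
ft_force: [0.4, 0.1, -0.0]
finger_gap: 0.0194
grip_force: 30.0
[-0.84, -1.47, -0.02, -0.15] [-0.84, -1.47, 8.17, -0.15] -9.154573713669562
tip pred [0.51960553 0.06946843 0.136897  ] [274.1545011 231.8273937] [350.48094225 227.78275456]
```

View pics/p1.png

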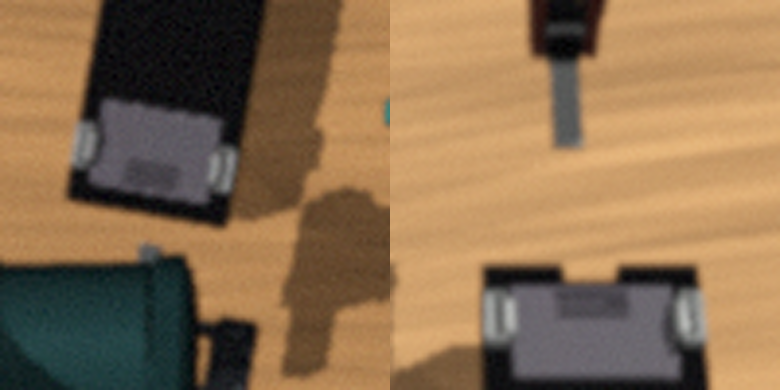

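The scene crop shows the tip at (350.6,227.7), as predicted. The notch gap is at about (356,259). Next I'll line up and go down in front of the notch.

```bash
python3 -m pendant '[[[-0.8,-1.5,0],0],[[-0.8,-1.5,3],0],[[-0.8,-1.5,6],0],[[-0.8,-1.5,8],0],[[-0.8,-1.5,8.1],0],[[-0.8,-1.5,8.1],0],[[-0.8,-1.5,8.1],0],[[-0.8,-1.5,8.1],0]]'
python3 - <<'E'
from h import *
G=np.array([.647,.0643]);th=np.radians(-9);g=np.array([np.cos(th),np.sin(th)])
for d in(-.135,-.075): p=G+(d-.08)*g; print(go(*p,.0681,th))
t=r.camera("top"); s=r.camera("scene")
s_=r.read_state(); a=yaw(s_); e=s_["eef_pos"]; tip=np.r_[e[:2]+.08*np.array([np.cos(a),np.sin(a)]),e[2]-.0131]
print("tip pred",tip,proj(t,tip),proj(s,tip))
cv2.imwrite("pics/p2.png",cv2.resize(s["image"][220:300,315:405,::-1],(720,640)[:2],interpolation=2)[:600])
E
```

```text
t: 5.98
eef_pos: [0.4359, 0.0993, 0.0704]
ee_rot: [-0.0, 0.997, -0.079, 0.001]
ft_force: [-0.2, -0.1, -1.0]
finger_gap: 0.02
grip_force: 30.0
[-0.11, 0.16, 0.23, -0.07]
[5.89, 0.15, 0.23, -0.07]
tip pred [0.51482837 0.08690489 0.05727776] [269.97002372 235.09530085] [355.73074148 248.16682408]
```

View pics/p2.png

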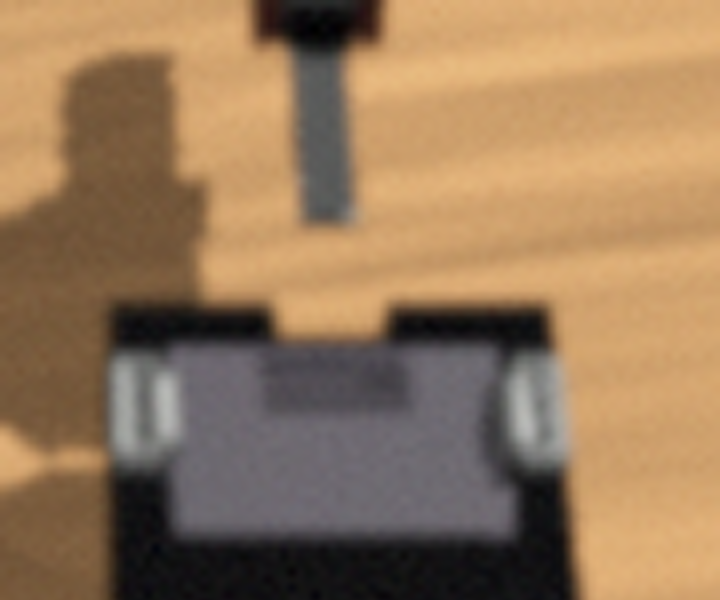

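Crop p2: the blade tip at (328,222) points at the notch gap centre (330,320). Insert.

```bash
python3 -m pendant '[[[0,0.1,0.23],0],[[0.5,0.1,0.23],0],[[1.5,0.1,0.23],0],[[2.5,0.1,0.23],0],[[3.2,0.1,0.23],0],[[3.2,0.1,0.23],0],[[3.2,0.1,0.23],0]]'
python3 -m pendant '[[[0.7,0,0],0],[[1.4,0,0],0],[[2.1,0,0],0],[[2.8,0,0],0],[[2.8,0,0],0],[[2.8,0,0],0],[[2.8,0,0],0]]'
python3 - <<'E'
from h import *
G=np.array([.647,.0643]);th=np.radians(-9);g=np.array([np.cos(th),np.sin(th)])
p=G+(-.075-.08)*g; print(go(*p,.0681,th))
E
```

```text
t: 6.67
eef_pos: [0.4669, 0.0934, 0.0668]
ee_rot: [-0.0, 0.997, -0.079, 0.0]
ft_force: [-0.1, -0.9, -1.1]
finger_gap: 0.0198
grip_force: 30.0
t: 7.25
eef_pos: [0.4934, 0.0891, 0.0667]
ee_rot: [-0.0, 0.997, -0.079, -0.0]
ft_force: [0.4, -0.1, -1.4]
finger_gap: 0.0201
grip_force: 30.0
[0.06, 0.05, -0.14, -0.04]
```

```bash
python3 -m pendant '[[[0,0,-0.4],0],[[0,0,-0.6],0],[[0,0,-0.8],0],[[0.03,0,-1.0],0],[[0.05,0,-1.2],0],[[0.08,0,-1.4],0],[[0.08,0,-1.4],0],[[0.08,0,-1.4],0]]'
python3 -m pendant '[[[0.05,0,-0.2],0],[[0.1,0,-0.4],0],[[0.17,0,-0.6],0],[[0.24,0,-0.9],0],[[0.35,0,-1.1],0],[[0.43,0,-1.4],0],[[0.6,0,-1.7],0],[[0.6,0,-1.7],0],[[0.6,0,-1.7],0]]'
python3 - <<'E'
from h import *
s_=r.read_state(); a=yaw(s_); e=s_["eef_pos"]; tip=np.r_[e[:2]+.08*np.array([np.cos(a),np.sin(a)]),e[2]-.0131]
s=r.camera("scene"); print(tip,proj(s,tip)); cv2.imwrite("pics/l1.png",cv2.resize(s["image"][215:295,315:405,::-1],(675,600),interpolation=2))
E
```

```text
t: 7.92
eef_pos: [0.4951, 0.089, 0.0812]
ee_rot: [-0.0, 0.997, -0.079, 0.001]
ft_force: [-0.3, 0.5, -1.3]
finger_gap: 0.0194
grip_force: 30.0
t: 8.67
eef_pos: [0.5009, 0.0881, 0.0982]
ee_rot: [-0.0, 0.997, -0.079, 0.0]
ft_force: [0.4, 0.3, -0.9]
finger_gap: 0.0199
grip_force: 30.0
[0.57990599 0.07549427 0.08507404] [357.73453614 264.8595362 ]
```

View pics/l1.png

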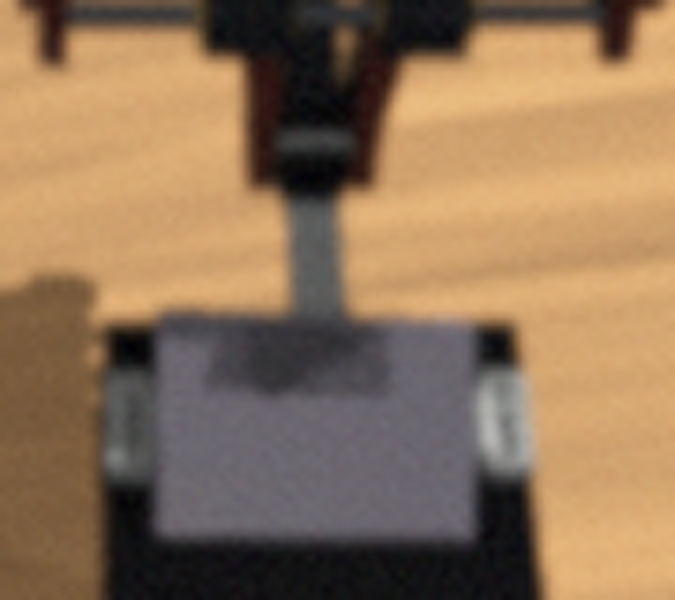

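The cover's notch end is up on the blade (crop rows 320 to 540). I'll compare the edge's row with the hinge model.

Run:
```python
from h import *
G=np.array([.647,.0643]);th=np.radians(-9);g=np.array([np.cos(th),np.sin(th)]);n=np.array([-g[1],g[0]])
s=r.camera("scene")
for d in(0,10,20,25,30,35):
    a=np.radians(d); o=[]
    for y in(.045,-.045):
        x=-.023-.064*np.cos(a)+.005*np.sin(a); z=.06+.064*np.sin(a)+.005*np.cos(a)
        P=np.r_[G+x*g+y*n,z]; q=proj(s,P); o.append(((q-[315,215])*7.5).round(0))
    print(d,o,round(60+64*np.sin(a),1))
e=r.read_state()["eef_pos"]; a=yaw(); tip=e[:2]+.08*np.array([np.cos(a),np.sin(a)])-G; print("tip gauge",tip@g,tip@n,e[2]-.0111)
```

```text
0 [array([466., 361.]), array([154., 362.])] 60.0
10 [array([471., 344.]), array([156., 344.])] 71.1
20 [array([475., 332.]), array([157., 333.])] 81.9
25 [array([478., 329.]), array([158., 329.])] 87.0
30 [array([480., 327.]), array([159., 328.])] 92.0
35 [array([483., 327.]), array([160., 328.])] 96.7
tip gauge -0.06852974444340763 0.0004805857667477067 0.0867382359625828
```

```bash
python3 -m pendant '[[[0.2,0,-0.4],0],[[0.5,0,-0.75],0],[[0.8,0,-1.1],0],[[1.1,0,-1.4],0],[[1.4,0,-1.65],0],[[1.8,0,-1.9],0],[[2.2,0,-2.1],0],[[2.6,0,-2.3],0],[[2.6,0,-2.3],0],[[2.6,0,-2.3],0]]'
python3 - <<'E'
from h import *
G=np.array([.647,.0643]);th=np.radians(-9);g=np.array([np.cos(th),np.sin(th)]);n=np.array([-g[1],g[0]])
e=r.read_state()["eef_pos"]; a=yaw(); tip=e[:2]+.08*np.array([np.cos(a),np.sin(a)])-G; print("tip gauge",tip@g,tip@n,e[2]-.0111)
s=r.camera("scene"); cv2.imwrite("pics/l2.png",cv2.resize(s["image"][195:295,310:410,::-1],(600,600),interpolation=2))
E
```

```text
t: 9.6
eef_pos: [0.5265, 0.0839, 0.1209]
ee_rot: [-0.0, 0.997, -0.079, 0.0]
ft_force: [-0.5, -0.1, -0.4]
finger_gap: 0.0195
grip_force: 30.0
tip gauge -0.042058535560892576 0.0005027582589925371 0.10984843141912719
```

View pics/l2.png

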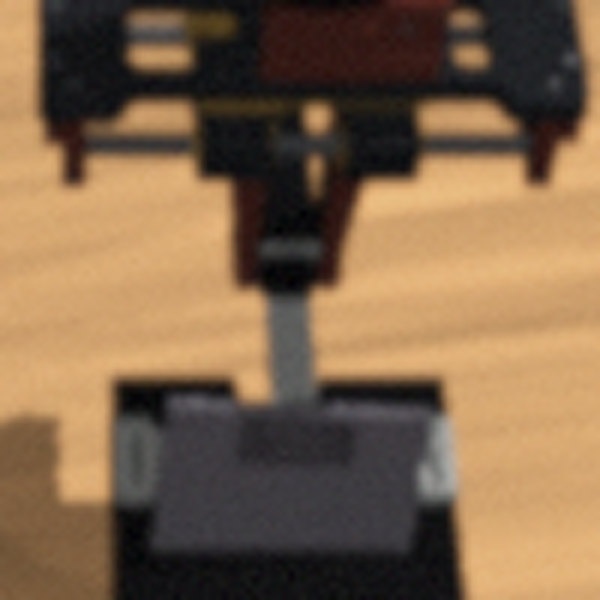

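The cover is steep (top edge row 400, foot row 550) and square on the blade. I'll push it past upright.

```bash
python3 -m pendant '[[[0.4,0,-0.1],0],[[0.8,0,-0.2],0],[[1.2,0,-0.25],0],[[1.5,0,-0.25],0],[[1.8,0,-0.25],0],[[2.1,0,-0.25],0],[[2.4,0,-0.2],0],[[2.7,0,-0.2],0],[[3.0,0,-0.1],0],[[3.3,0,-0.1],0]]'
python3 -m pendant '[[[0.3,0,0],0],[[0.6,0,0],0],[[0.6,0,0],0],[[0.6,0,0],0],[[0.6,0,0],0],[[0.6,0,0],0]]'
python3 - <<'E'
from h import *
s=r.camera("scene"); t=r.camera("top")
cv2.imwrite("pics/l3.png",np.hstack([cv2.resize(s["image"][230:350,310:410,::-1],(400,480),interpolation=2),cv2.resize(t["image"][140:240,240:320,::-1],(384,480),interpolation=2)]))
E
```

```text
t: 10.48
eef_pos: [0.5589, 0.0788, 0.1217]
ee_rot: [-0.0, 0.997, -0.079, -0.0]
ft_force: [-0.0, -1.0, -0.9]
finger_gap: 0.0197
grip_force: 30.0
t: 10.98
eef_pos: [0.5644, 0.0779, 0.1219]
ee_rot: [-0.0, 0.997, -0.079, -0.0]
ft_force: [-0.0, -0.2, -0.4]
finger_gap: 0.0198
grip_force: 30.0
```

View pics/l3.png

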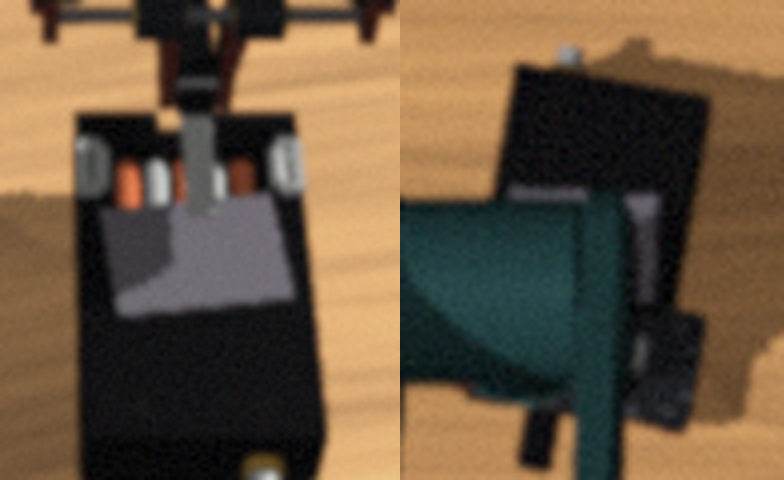

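The cover lies upside down on the plain back, crop corners (100,208), (278,195), (295,300), (118,318), with the cells visible. I'll check its position and work out the way back.

Run:
```python
from h import *
G=np.array([.647,.0643]);th=np.radians(-9);g=np.array([np.cos(th),np.sin(th)]);n=np.array([-g[1],g[0]])
s=r.camera("scene"); P=[]
for u,v in((100,208),(278,195),(295,300),(118,318)):
    p=ray(s,310+u/4,230+v/4,.075)[:2]-G; P.append([p@g,p@n])
P=np.array(P); print(P.round(4),P.mean(0),[np.linalg.norm(P[i]-P[i-1]).round(4) for i in range(4)])
print(go(.479,-.311,.15,np.radians(20.3)))
```

```text
[[-0.0314 -0.0481]
 [-0.0394  0.0451]
 [ 0.0245  0.0484]
 [ 0.0348 -0.041 ]] [-0.00288938  0.00107967] [np.float64(0.0666), np.float64(0.0935), np.float64(0.064), np.float64(0.09)]
[-2.34, 39.75, -2.81, -29.33]
```

```bash
python3 -m pendant '[[[0,0,-2],0],[[-1,0,-4],0],[[-4,0,-4],0],[[-7,1,-4],0],[[-10,4,-4],0],[[-11,8,-4],-6],[[-11,12,-4],-12],[[-10,16,-4],-18],[[-9,20,-4],-24],[[-8,24,-4],-29.3]]'
python3 -c "
from h import *
print(go(.479,-.311,.15,np.radians(20.3)),r.read_state()['t'])"
```

```text
t: 11.97
eef_pos: [0.4463, -0.1344, 0.1622]
ee_rot: [-0.0, 0.984, 0.178, 0.0]
ft_force: [0.6, 0.2, -0.8]
finger_gap: 0.0198
grip_force: 30.0
[-3.12, 17.69, 1.22, 0.2] 11.9667
```

```bash
python3 -m pendant '[[[-0.6,3.5,1],0],[[-1.2,7,1],0],[[-1.8,10.5,1],0],[[-2.4,13,1],0],[[-3,15.5,1],0],[[-3,15.5,1],0],[[-3,15.5,1],0],[[-3,15.5,1],0]]'
python3 -c "
from h import *
print(go(.479,-.311,.0155,np.radians(20.3)),r.read_state()['t'])"
```

```text
t: 12.63
eef_pos: [0.4716, -0.2882, 0.1516]
ee_rot: [-0.001, 0.985, 0.175, -0.0]
ft_force: [-1.1, 0.1, -0.2]
finger_gap: 0.0198
grip_force: 30.0
[-0.09, 2.4, 13.61, -0.15] 12.6333
```

```bash
python3 -m pendant '[[[0,2,2.5],0],[[0,2.3,6],0],[[0,2.3,9.5],0],[[0,2.3,12],0],[[0,2.3,13],0],[[0,2.3,13],0],[[0,2.3,13],0],[[0,2.3,13],0],[[0,2.3,13],0]]'
python3 -c "
from h import *
print(go(.479,-.311,.0155,np.radians(20.3)),r.read_state()['t'])"
```

```text
t: 13.38
eef_pos: [0.4814, -0.3113, 0.0237]
ee_rot: [0.001, 0.985, 0.175, 0.001]
ft_force: [0.5, -0.7, -0.7]
finger_gap: 0.0196
grip_force: 30.0
[-0.21, -0.11, 0.82, -0.11] 13.3833
```

```bash
python3 -m pendant '[[[0,0,0.3],0],[[0,0,0.6],0],[[0,0,0.7],0],[[0,0,0.7],0],[[0,0,0.7],0],[[0,0,0.7],0]]'
python3 -m pendant '[[[0,0,0],0],[[0,0,0],0],[[0,0,0],0],[[0,0,0],0],[[0,0,0],0],[[0,0,0],0]]' 5
python3 -m pendant '[[[0,0,-1],0],[[0,0,-4],0],[[0,0,-8],0],[[0,0,-12],0],[[-4,0,-14],0],[[-8,0,-14],0],[[-12,0,-14],0],[[-12,0,-14],0],[[-12,0,-14],0],[[-12,0,-14],0]]'
python3 - <<'E'
from h import *
s=r.camera("scene")
cv2.imwrite("pics/e1.png",cv2.resize(s["image"][190:370,130:420,::-1],(800,496),interpolation=2))
E
```

```text
t: 13.88
eef_pos: [0.4803, -0.3109, 0.0151]
ee_rot: [0.0, 0.985, 0.175, 0.0]
ft_force: [0.3, 0.7, 3.3]
finger_gap: 0.0196
grip_force: 30.0
t: 14.38
eef_pos: [0.4801, -0.3106, 0.0147]
ee_rot: [-0.0, 0.985, 0.175, -0.0]
ft_force: [-0.6, 0.5, 0.3]
finger_gap: 0.0496
grip_force: 0.0
t: 15.22
eef_pos: [0.3678, -0.3523, 0.1555]
ee_rot: [0.0, 0.985, 0.174, 0.0]
ft_force: [-0.1, 0.3, -0.1]
finger_gap: 0.0499
grip_force: 0.0
```

View pics/e1.png

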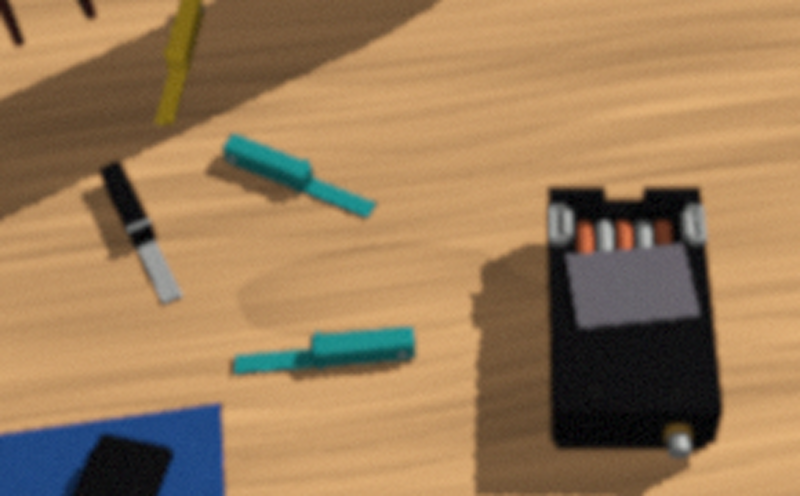

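The picture shows the cover flat on the gauge's back (635,285), the bay open, the tool on the bench (140,235) and nothing else disturbed. Hand in.

```bash
python3 -m pendant '[[[0,0,0],0],[[0,0,0],0],[[0,0,0],0]]' >/dev/null; python3 -c "
from station import r
print(r.hand_in())"
```

```text
the job is handed in; nothing more can be done
None
```

The bay is open: in the last picture the cover lies upside down on the gauge's plain back and the pry tool is on the bench. I handed the job in at about 15.5 s of the 51 s, but no verdict came back.

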